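# Pan the counter camera onto the next drink with its joystick remote

### The job

The cafe films its drinks for the screen with the small motor-driven camera on the counter. With the stick of its remote, turn the camera until it looks straight at the espresso cup on the saucer: lean the stick to the left or the right and hold it while the camera pans, then let it spring back to the middle and leave it. Do not lean the stick far forward or back, which would zoom; do not touch the camera itself, and leave the cup, saucer and pitcher where they stand.

Things in the scene. Friction and masses are not known exactly. Their poses are not given: they have to be found in the camera images.
- remote: the camera's remote control, a black box 116 mm deep (x), 136 mm wide (y), top plate 32 mm above the worktop; it does not slide. Origin at the centre of its underside; x points forward, away from its user, y to his left, z up; it stands turned by up to 0.4 rad. Its stick rises from a ribbed rubber boot 46 mm wide and 16 mm high; buttons, display and zoom rocker on it are under 8 mm high
- knob_top (a point): top centre of the stick's rubber knob, 95 mm above the worktop when centred. The knob is round, 22 mm thick 7 mm below the top, tapering to 15 mm at its lower end 35 mm below the top; a 9 mm rod follows. The stick's pivot lies 61 mm below this point, 12 mm behind (-x) the remote's origin. The knob can be pushed from the side or taken from above
- stick_side (a joint): sideways lean of the stick: 0 centred, positive to the remote's left (+y); stops at 0.42 and -0.42 rad. A spring (about 0.6 N m/rad, 4 to 5 N at the knob when fully over) centres it. Leaned over, it makes the camera pan: hardly below 0.06 rad, about 0.16 rad/s at 0.2 rad, 0.32 rad/s at 0.35 rad; let go, the camera turns up to 0.06 rad further, stops within 0.3 s and stays
- stick_fore (a joint): the stick's lean to the front (+x of the remote, positive) or to the back, sprung like stick_side with about 0.4 N m/rad, stops at 0.42 and -0.42 rad. It works the camera's zoom, which shows nothing outside: not up to 0.2 rad
- cam_pan (a joint): where the camera's white fork and head have panned to: 0 when the lens looks along the x axis of camera, positive to the camera's left (counter-clockwise from above, as when the stick leans left); stops at 1.6 and -1.6 rad
- camera: the camera's fixed round black foot, 104 mm in diameter, standing on the worktop near its front edge; the whole camera is 141 mm high. Origin at the centre of its underside, on the vertical pan axis; its x axis is the direction of pan 0 and points roughly away from the robot
- fork (a point): point on the white fork that pans on the foot and carries the head (a white barrel 68 mm in diameter, black lens at one end, grey slatted back at the other, aimed a little downward). It lies on the pan axis, 31 mm above the worktop; its x axis is the level direction in which the lens looks, y to the camera's left
- saucer: saucer 116 mm in diameter, 14 mm high, on the worktop beyond the camera, to the left or to the right; origin at the centre of its underside
- cup: the espresso cup on the saucer, 63 mm in diameter, 55 mm high, with a small handle; origin on its underside, 5 mm from the round body's axis
- cup_middle (a point): the middle of that cup's round body, 30 mm above its foot: the point the lens should look at, seen from above
- pitcher: small steel milk pitcher with spout and handle, 72 x 86 mm, 94 mm high, standing on the other side; origin at the centre of its underside

How it is judged:
By the outcome, as a careful person would: the job done as asked, in the order asked, and still so for the second after the job is handed in, with the robot touching nothing.
It also fails if it takes over 38 s, if anything falls off the work surface, if the arm or the gripper's body presses on something with over 40 N, if the wrist force passes 120 N, or if a joint passes its speed limit or range.

### The arm

A 6-joint arm with a two-finger parallel gripper is mounted at the origin on a cart in front of the work surface, level with it; the furniture and walls round the work are solid. World frame = base frame: x ahead of the robot, y to its left, z up, the work surface at z = 0. Lengths are in mm, angles in rad, forces in N, time in s.
With the tool pointing down it reaches from about 325 to 925 mm from the base axis. Payload 3.1 kg.
Tool frame: the origin (TCP) lies on the centre line of the jaws, within the pads' length; the fingertips stand 8 mm ahead of it and the grasp point (between the pads) lies 11 mm behind it; z points along the fingers, y is the line along which they close (so a half turn about z gives the same grasp; the last joint's range is limited). The gripper opens to 85 mm and grips with 20 to 120 N. Pads are 22 mm wide; open, the fingers measure 114 mm over their backs; the gripper's body (76 mm by 85 mm) begins 54 mm behind the grasp point. The pads swing forward as they close: fully open they stand 13 mm farther back than shut.
Start: joints at [-1.401, 0.217, 1.613, -0, 1.311, -0.112], TCP at [173.824, -600.354, 239.3] pointing down, gripper open.
Joint ranges: [-2.75, 2.75], [-0.78, 2.1], [0.31, 2.55], [-1.13, 4.27], [0.13, 2.63], [-2.58, 2.58]. Speed limits (rad/s): [2.79, 2.79, 3.14, 3.14, 3.14, 3.14].

### API

Orientations are given as a rotation vector (axis times angle).
In Python, from bench import env gives the robot as it stands.
- The arm moves only by the tool send_rows, never from a script. Its argument "commands" is one flat list of numbers, 6 for each row, row after row: the shift along the tool's x, y, z in m, then the turn, a rotation vector about the tool's x, y, z in degrees. A call has 1 to 5 rows; each row is the pose to reach, as a shift and turn from the pose commanded when the call began, along the tool's axes at that moment; what a row does not reach only later rows make up. A row lasts 1/12 s, in which the tool goes at most 41.7 mm and 7.16 degrees, less where a joint would pass 70% of its speed; a pose out of reach is approached as far as the arm can. A call with a gripper value outside its range is refused whole. "fingers" is the closure, from 0 (fully open) to 1 (shut), set as the call begins (left out, the last holds). The fingers move at their own pace and stop on an object; "force" is the grip in N (left out, the last holds). Time passes only in rows, so rows that repeat a pose let the fingers close. It gives the time, the measured TCP pose, the force, the opening and the grip force at its end, in the units of the state.
- env.observe(): the state, without advancing time (a new reading comes with each control period).
- env.grab_frame(name): name is "side" or "top" or "wrist"; returns a dict with "pixels" (400x640x3 uint8, red, green, blue), "fx", "fy", "cx", "cy" (pixels), "rvec" (rotation vector, rad) and "tvec" (3), from world to camera coordinates, as OpenCV has them. Camera axes: x right, y down, z forward; pixel columns grow to the right and rows downward; lengths in mm; the calibration is good to about 2 mm. A picture is of the moment at which its call begins. There is no depth.
- env.finish_job(): hands the job in; it is judged then, once.
The state is a dict: "t": time; "joints": joint angles; "qd": joint speeds; "tau": joint torques, N m; "tool_pos": TCP position; "orientation": TCP orientation; "ft_force": force on the tool from outside, world axes, zero at the start; "moment": the same for the moment, N m; "finger_gap": finger opening in mm; "gripper_force": force on a finger pad.
Only numpy, scipy, OpenCV 4.12 (cv2) and the standard library are available. Lean on these libraries where they do the work, as an engineer would, in place of code of your own. Each camera call takes 0.05 s, during which the arm holds its last target. There are 200 camera calls.

## Working session

There is one attempt and no reset: what is moved stays moved. The work goes in short steps, Python scripts to look and compute and a tool call to move; the robot and the scene stay as the last step left them, time stands still between calls to the robot, and variables do not carry over. Pictures are saved under pics/ and viewed, at most 10 in all, crops included, and the job is handed in when it is done.

Besides the shell and the picture viewer there is one more tool, called after "Emit:" by a JSON object that holds its "api" and its "payload". send_rows: Moves the arm, as the interface text tells. Its arguments: {"type":"object","properties":{"commands":{"type":"array","items":{"type":"number"}},"fingers":{"type":"number"},"force":{"type":"number"}},"required":["commands"]}

```bash
mkdir -p pics; ls
cat > h.py <<'E'
import numpy as np, cv2
from bench import env
def grab(n,save=None):
    f=env.grab_frame(n)
    if save: cv2.imwrite('pics/'+save,cv2.cvtColor(f['pixels'],cv2.COLOR_RGB2BGR))
    return f
def ray(f,u,v):
    R=cv2.Rodrigues(np.array(f['rvec'],float))[0];t=np.array(f['tvec'],float).ravel()
    d=R.T@np.array([(u-f['cx'])/f['fx'],(v-f['cy'])/f['fy'],1]);return -R.T@t,d/np.linalg.norm(d)
def onplane(f,u,v,z):
    o,d=ray(f,u,v);return o+d*(z-o[2])/d[2]
def proj(f,p):
    return cv2.projectPoints(np.array([p],float),np.array(f['rvec'],float),np.array(f['tvec'],float),np.array([[f['fx'],0,f['cx']],[0,f['fy'],f['cy']],[0,0,1]],float),None)[0].ravel()
E
python3 - <<'E'
from h import *
for n in('top','side'):
    f=grab(n,n+'0.png');print(n,ray(f,320,200),f['fx'])
s=env.observe();print(s['t'],s['tool_pos'],s['orientation'],s['ft_force'])
E
```

```text
pics
top (array([391.10366934,  45.65550118, 972.66560617]), array([ 1.31420736e-01,  1.58065816e-04, -9.91326669e-01])) 368.74326974536444
side (array([ 471.28123988, -775.44069187,  758.74141251]), array([ 0.05968331,  0.76794715, -0.63772649])) 459.54040469330795
0.1 [ 173.69487353 -599.62437071  238.05420224] [-3.10827315e+00 -4.40880878e-01  7.96558245e-05] [-0.1879109   0.90160907 -0.01646256]
```

View pics/top0.png

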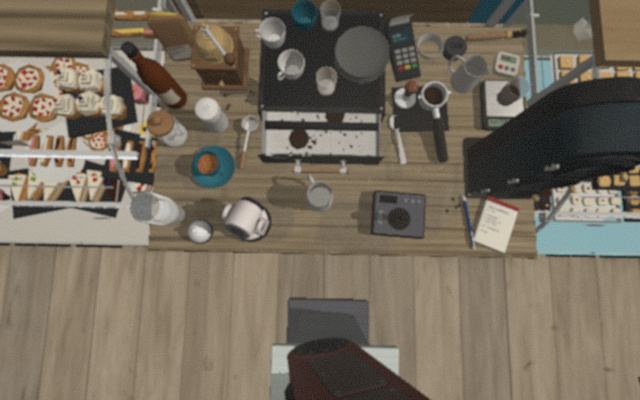

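View pics/side0.png

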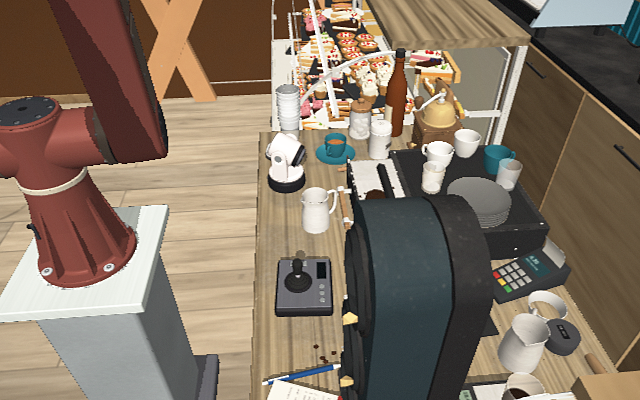

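The top view shows the white camera at (246,219), teal saucer and cup at (212,166), pitcher at (319,193) and remote at (398,214) with its stick near (399,218). The side view shows the remote at (304,285) and the camera at (286,165).

Run:
```python
from h import *
f=cv2.imread('pics/top0.png');s=cv2.imread('pics/side0.png')
a=cv2.resize(f[140:250,180:280],(400,440),interpolation=cv2.INTER_CUBIC)
b=cv2.resize(f[180:250,360:440],(400,350),interpolation=cv2.INTER_CUBIC)
c=cv2.resize(s[120:200,255:365],(440,320),interpolation=cv2.INTER_CUBIC)
d=cv2.resize(s[245:325,265:345],(320,320),interpolation=cv2.INTER_CUBIC)
o=np.zeros((600,800,3),np.uint8)
o[:275,:250]=cv2.resize(a,(250,275));
o=np.zeros((600,800,3),np.uint8)
o[:330,:300]=cv2.resize(f[140:250,180:280],(300,330),interpolation=cv2.INTER_CUBIC)
o[:280,310:630]=cv2.resize(f[180:250,360:440],(320,280),interpolation=cv2.INTER_CUBIC)
o[340:580,:330]=cv2.resize(s[120:200,255:365],(330,240),interpolation=cv2.INTER_CUBIC)
o[285:600,340:655]=cv2.resize(s[245:325,265:345],(315,315),interpolation=cv2.INTER_CUBIC)
cv2.imwrite('pics/crop0.png',o)
```

```text
(no output)
```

View pics/crop0.png

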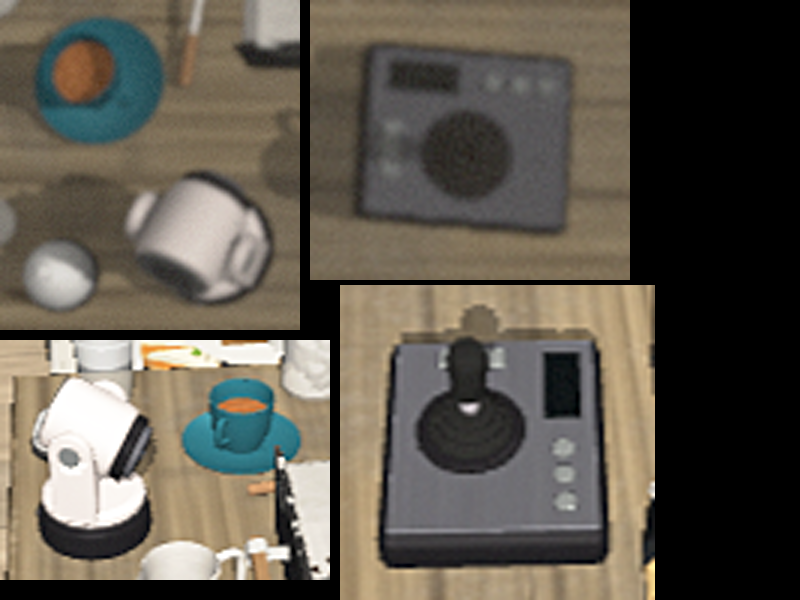

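Crop: the remote is turned a few degrees clockwise as seen from above. The camera lens looks ahead and slightly to the right (black ring at lower right in the side view), and the cup sits ahead-left.

Run:
```python
from h import *
f=grab('top');s=grab('side')
c=np.array([onplane(f,u,v,32)[:2] for u,v in[(374.5,191.2),(425.5,194.5),(423.2,238),(372,233.7)]])
print(c.round(1),np.linalg.norm(np.diff(c,axis=0),axis=1))
ctr=c.mean(0);xa=(c[0]+c[1]-c[2]-c[3]);ya=c[0]+c[3]-c[1]-c[2]
th=np.mean([np.arctan2(xa[1],xa[0]),np.arctan2(-ya[0],ya[1])]);print('remote',ctr,th)
k=ctr-12*np.array([np.cos(th),np.sin(th)]);K=[*k,95];print('knob',K,'side px',proj(s,K),'top px',proj(f,K),'boot',proj(s,[*k,48]))
# saucer/cup
for n,g in(('top',f),('side',s)):
    h=cv2.cvtColor(g['pixels'],cv2.COLOR_RGB2HSV)
    for nm,lo,hi in(('teal',(85,100,40),(105,255,255)),('coffee',(3,90,90),(18,255,255))):
        m=cv2.inRange(h,lo,hi)
        mm=np.zeros_like(m)
        if n=='top': mm[140:195,185:240]=m[140:195,185:240]
        else: mm[125:170,310:360]=m[125:170,310:360]
        cs=max(cv2.findContours(mm,0,2)[0],key=cv2.contourArea);e=cv2.fitEllipse(cv2.convexHull(cs))
        print(n,nm,e,cv2.boundingRect(cs),onplane(g,*e[0],12 if nm=='teal' else 60))
print('foot top',onplane(f,180+212/3,140+237/3,100),'foot side',onplane(s,255+95/3,120+(525-340)/3,12))
```

```text
[[ 541.5  -94.3]
 [ 535.5 -225.5]
 [ 424.1 -217.1]
 [ 432.3  -87.7]] [131.27723675 111.749274   129.64818268]
remote [ 483.34890399 -156.16206604] -0.060884756467802156
knob [np.float64(471.37113884022506), np.float64(-155.43190027740172), 95] side px [296.09215004 260.08821383] top px [404.18842169 216.69879629] boot [297.04081745 276.07591922]
top teal ((212.34344482421875, 166.63876342773438), (39.69794845581055, 41.79656219482422), 52.66006088256836) (192, 147, 42, 40) [602.46119864 334.72385013  12.        ]
top coffee ((207.10647583007812, 163.27297973632812), (17.555070877075195, 20.548843383789062), 37.619510650634766) (198, 154, 19, 20) [600.36683255 334.14185207  60.        ]
side teal ((335.0046691894531, 149.13404846191406), (31.45326805114746, 39.1297607421875), 89.82133483886719) (316, 133, 39, 32) [604.81238799 353.46563438  12.        ]
side coffee ((335.255859375, 141.32676696777344), (4.554162979125977, 14.578025817871094), 91.1009750366211) (328, 139, 16, 5) [601.28265126 320.46764455  60.        ]
foot top [458.06928635 209.26711817 100.        ] foot side [458.67917791 208.89418282  12.        ]
```

Run:
```python
from h import *
s=env.observe();R=cv2.Rodrigues(np.array(s['orientation']))[0];p=np.array(s['tool_pos'])
print('tool axes (cols world)',R.round(3))
w=grab('wrist');o,d=ray(w,w['cx'],w['cy']);print('cam in tool',(R.T@(o-p)).round(1),'dir',(R.T@d).round(3),w['fx'],'imgx in tool',R.T@cv2.Rodrigues(np.array(w['rvec']))[0][0])
# desired orientation: yaw like remote: tool y along world y? options
for t in([430,200,330],[471,-155,330]): print(t,(R.T@(np.array(t)-p)/1000).round(3))
```

```text
tool axes (cols world) [[ 0.961  0.278 -0.   ]
 [ 0.278 -0.961  0.002]
 [ 0.    -0.002 -1.   ]]
cam in tool [  70.8   -1.1 -133.6] dir [-0.277  0.     0.961] 282.00469477649057 imgx in tool [ 2.79662908e-04  9.99999926e-01 -2.64197367e-04]
[430, 200, 330] [ 0.469 -0.697 -0.09 ]
[471, -155, 330] [ 0.409 -0.345 -0.091]
```

Emit:
{"api": "send_rows", "payload": {"commands": [0.023,-0.034,-0.004,0,0,4,0.046,-0.068,-0.008,0,0,8,0.069,-0.102,-0.012,0,0,12,0.092,-0.136,-0.016,0,0,16,0.115,-0.17,-0.02,0,0,19.6]}}

```text
t: 0.67
tool_pos: [237.2, -403.2, 259.1]
orientation: [-3.139, 0.101, -0.0]
ft_force: [1.5, 0.2, 0.7]
finger_gap: 85.1
gripper_force: 0.0
```

Emit:
{"api": "send_rows", "payload": {"commands": [0.01,-0.04,-0.004,0,0,0,0.02,-0.08,-0.009,0,0,0,0.03,-0.12,-0.013,0,0,0,0.039,-0.159,-0.018,0,0,0]}}

```text
t: 1.0
tool_pos: [285.5, -246.7, 277.3]
orientation: [-3.14, 0.096, -0.001]
ft_force: [0.8, -0.1, 0.0]
finger_gap: 85.5
gripper_force: 0.0
```

Emit:
{"api": "send_rows", "payload": {"commands": [0.01,-0.04,-0.004,0,0,0,0.02,-0.08,-0.009,0,0,0,0.03,-0.12,-0.013,0,0,0,0.039,-0.159,-0.018,0,0,0]}}

```text
t: 1.33
tool_pos: [334.0, -90.4, 295.6]
orientation: [3.14, -0.096, 0.002]
ft_force: [0.7, -0.3, 0.3]
finger_gap: 85.1
gripper_force: 0.0
```

Emit:
{"api": "send_rows", "payload": {"commands": [0.01,-0.04,-0.004,0,0,0,0.02,-0.08,-0.009,0,0,0,0.03,-0.12,-0.013,0,0,0,0.039,-0.159,-0.018,0,0,0]}}

```text
t: 1.67
tool_pos: [382.5, 66.3, 313.7]
orientation: [3.14, -0.094, 0.002]
ft_force: [0.5, -0.9, -0.7]
finger_gap: 85.7
gripper_force: 0.0
```

Emit:
{"api": "send_rows", "payload": {"commands": [0.01,-0.04,-0.004,0,0,0,0.02,-0.08,-0.009,0,0,0,0.03,-0.12,-0.013,0,0,0,0.039,-0.159,-0.018,0,0,0]}}

```text
t: 2.0
tool_pos: [431.0, 222.8, 331.4]
orientation: [3.14, -0.093, 0.001]
ft_force: [1.1, -0.4, 0.0]
finger_gap: 85.5
gripper_force: 0.0
```

Run:
```python
from h import *
w=grab('wrist','w1.png');np.savez('w1.npz',**w)
print(proj(w,[458,209,0]),proj(w,[601,333,58]))
```

```text
[325.41946188 146.19558158] [225.44466578  44.33563415]
```

View pics/w1.png

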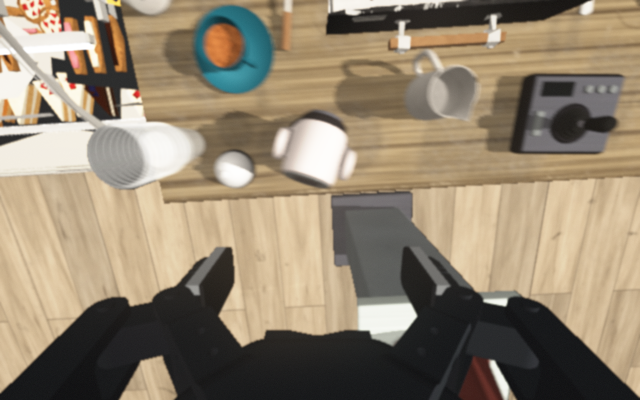

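The wrist view shows the camera at (315,148) with fork arms at (283,143) and (348,165), the cup at (224,45), saucer at (233,50), pitcher at (440,90) and remote at (568,113).

Run:
```python
from h import *
i=cv2.imread('pics/w1.png');o=np.zeros((600,800,3),np.uint8)
o[:600,:600]=cv2.resize(i[100:200,265:365],(600,600),interpolation=cv2.INTER_CUBIC)
s=grab('side','side1.png');j=cv2.cvtColor(s['pixels'],cv2.COLOR_RGB2BGR)[125:200,262:312]
o[:300,600:]=cv2.resize(j,(200,300),interpolation=cv2.INTER_CUBIC)
cv2.imwrite('pics/crop1.png',o)
```

```text
(no output)
```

View pics/crop1.png

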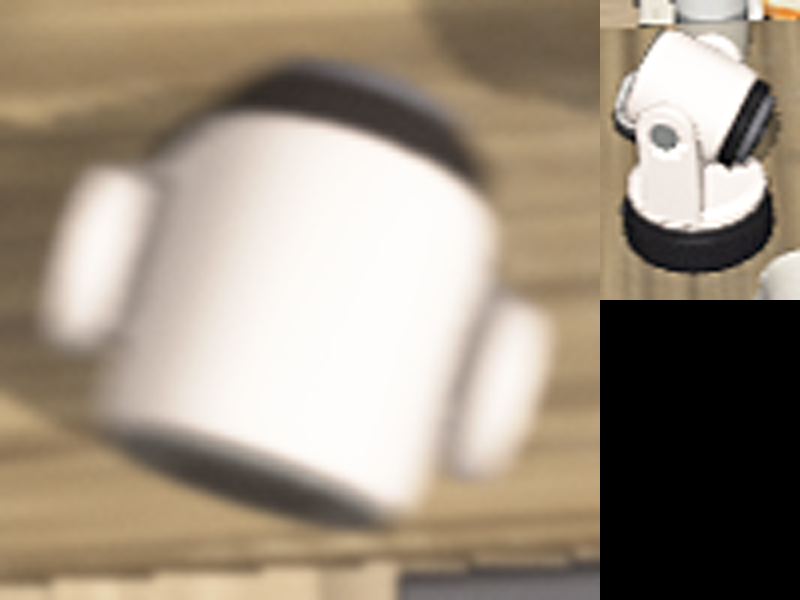

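The crop shows the left fork arm top centred at (100,258) and the right at (502,388), i.e. wrist pixels (281.7,143) and (348.7,164.7). The lens is at the top and slightly right.

```bash
cat >> h.py <<'E'
def arms(w,a,b,z=112):
    A,B=onplane(w,*a,z),onplane(w,*b,z);d=A-B
    return (A+B)[:2]/2,np.arctan2(-d[0],d[1]),np.linalg.norm(d)
E
python3 - <<'E'
from h import *
w=dict(np.load('w1.npz'));s=grab('side');f=grab('top')
for z in(100,110,120): print(z,arms(w,(281.7,143),(348.7,164.7),z),'top',arms(f,(180+140/3,140+215/3),(180+250/3,140+252/3),z))
h=cv2.cvtColor(w['pixels'],cv2.COLOR_RGB2HSV)
L=[]
for nm,lo,hi in(('teal',(85,100,40),(105,255,255)),('coffee',(3,120,80),(18,255,255))):
    m=cv2.inRange(h,lo,hi);mm=np.zeros_like(m);mm[0:105,185:280]=m[0:105,185:280]
    e=cv2.fitEllipse(cv2.convexHull(max(cv2.findContours(mm,0,2)[0],key=cv2.contourArea)));print(nm,e,onplane(w,*e[0],8 if nm=='teal' else 55))
    if nm=='coffee':L.append(ray(w,*e[0]))
L+= [ray(f,207.1,163.3),ray(s,335.3,141.3)]
P=[np.eye(3)-np.outer(d,d) for o,d in L]
X=np.linalg.solve(sum(P),sum(p@o for p,(o,d) in zip(P,L)));print('coffee tri',X,[np.linalg.norm(p@(X-o)) for p,(o,d) in zip(P,L)])
# foot from side view: black-base front outline
print('foot bottom-left/right', onplane(s,262+24/4,125+205/4,27),onplane(s,262+174/4,125+205/4,27))
# knob
K=onplane(w,606,124,92);print('knob',K)
for c in((530,75),(621,75),(607,153),(515,152)):print(onplane(w,*c,32))
E
```

```text
100 (array([458.21255577, 224.5003694 ]), np.float64(-0.37054807150341423), np.float64(90.4710128455425)) top (array([460.60202208, 222.97539169]), np.float64(-0.30128951522569086), np.float64(92.7009222878193))
110 (array([459.39251533, 224.3731062 ]), np.float64(-0.3705480715034144), np.float64(87.99234925627144)) top (array([459.80563051, 220.94345771]), np.float64(-0.30128951522569064), np.float64(91.63864916015277))
120 (array([460.57247488, 224.24584299]), np.float64(-0.3705480715034146), np.float64(85.51368566700037)) top (array([459.00923895, 218.91152372]), np.float64(-0.30128951522569125), np.float64(90.57637603248618))
teal ((233.1007843017578, 48.9737434387207), (75.34136962890625, 87.34829711914062), 166.15184020996094) [606.55499413 336.64500174   8.        ]
coffee ((223.02175903320312, 44.204498291015625), (36.178001403808594, 43.32823181152344), 179.02865600585938) [602.0734654  336.96652558  55.        ]
coffee tri [603.35195784 338.27376467  48.66744541] [np.float64(0.5383141263462525), np.float64(0.65829938541102), np.float64(0.1792851626805923)]
foot bottom-left/right [409.97008126 217.66787646  27.        ] [509.61715056 208.21856166  27.        ]
knob [ 473.35569573 -148.12676468   92.        ]
[543.25659321 -84.72866969  32.        ]
[ 535.66269311 -213.51708302   32.        ]
[ 425.43421232 -218.41749188   32.        ]
[435.23904195 -78.10667782  32.        ]
```

Emit:
{"api": "send_rows", "payload": {"commands": [0.0064,0.037,0.0131,0,0,0,0.0128,0.074,0.0262,0,0,0,0.0192,0.111,0.0393,0,0,0,0.0256,0.148,0.0524,0,0,0,0.032,0.185,0.0655,0,0,0], "fingers": 0.4, "force": 20}}

```text
t: 2.62
tool_pos: [450.7, 30.8, 265.3]
orientation: [3.14, -0.097, 0.001]
ft_force: [0.6, -1.0, 0.2]
finger_gap: 51.3
gripper_force: 0.0
```

Emit:
{"api": "send_rows", "payload": {"commands": [0.0064,0.037,0.0131,0,0,0,0.0128,0.074,0.0262,0,0,0,0.0192,0.111,0.0393,0,0,0,0.0256,0.148,0.0524,0,0,0,0.032,0.185,0.0655,0,0,0]}}

```text
t: 3.03
tool_pos: [470.9, -155.9, 199.9]
orientation: [3.14, -0.099, 0.0]
ft_force: [1.0, 0.4, -0.7]
finger_gap: 50.8
gripper_force: 0.0
```

Run:
```python
from h import *
w=grab('wrist','w2.png');np.savez('w2.npz',**w)
print(env.observe()['tool_pos'],env.observe()['finger_gap'],proj(w,[471,-152,95]))
```

```text
[ 470.31508972 -161.73344351  197.41761235] 51.062816642657864 [314.07286285 202.11307043]
```

View pics/w2.png

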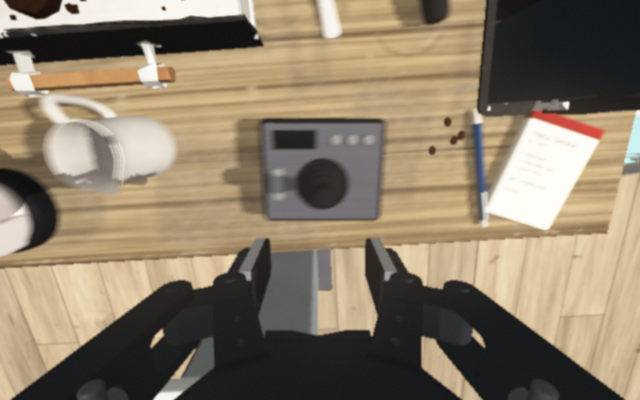

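The wrist picture shows the remote square in view, corners about (263,120) and (384,120), the stick's knob at (322,183), and the fingers straddling below it.

Emit:
{"api": "send_rows", "payload": {"commands": [0,0,0,0,0,0,0,0,0,0,0,0]}}

```text
t: 3.25
tool_pos: [471.2, -153.9, 200.0]
orientation: [-3.139, 0.101, 0.002]
ft_force: [-0.6, -0.2, 0.1]
finger_gap: 51.1
gripper_force: 0.0
```

Run:
```python
from h import *
w=grab('wrist');g=cv2.cvtColor(w['pixels'],cv2.COLOR_RGB2GRAY)
s=env.observe();print(s['tool_pos'],s['orientation'])
c=cv2.resize(w['pixels'][105:235,245:400,::-1],None,fx=4.5,fy=4.5,interpolation=cv2.INTER_CUBIC)
c=np.clip(c.astype(float)*1.8,0,255).astype(np.uint8);cv2.imwrite('pics/c3.png',c);np.savez('w3.npz',**w)
```

```text
[ 471.68920859 -153.02806024  200.44856428] [-3.13946377e+00  9.77132434e-02  5.22429182e-04]
```

View pics/c3.png

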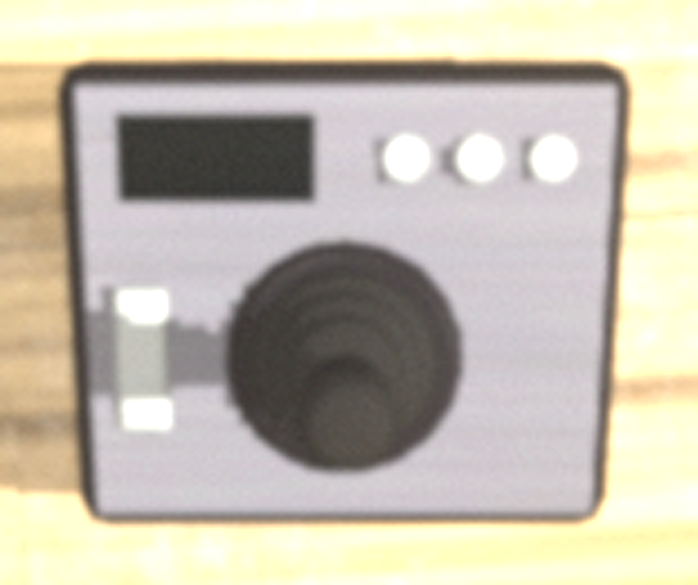

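Crop: the knob top is centred at about (350,410) (wrist pixel (323,196)), the boot at (345,355).

Run:
```python
from h import *
w=dict(np.load('w3.npz'));k=onplane(w,323,196,91);print('knob',k,'boot',onplane(w,245+345/4.5,105+355/4.5,38))
c=np.array([onplane(w,245+a/4.5,105+b/4.5,32)[:2] for a,b in((68,70),(625,70),(598,518),(95,518))]);print(c.round(1),c.mean(0))
p=np.array([471.2,-153.2,200]);y=-.061;X=np.array([np.cos(y),np.sin(y),0]);Y=np.array([np.sin(y),-np.cos(y),0]);print('tool shift to knob',X@(k-p),Y@(k-p))
```

```text
knob [ 475.05851675 -157.97622312   91.        ] boot [ 474.03763858 -157.48130018   38.        ]
[[ 543.3  -98.3]
 [ 535.2 -225.3]
 [ 426.5 -218.7]
 [ 434.6  -92. ]] [ 484.90331939 -158.56928122]
tool shift to knob 4.1425091623344 4.5321161337119085
```

Emit:
{"api": "send_rows", "payload": {"commands": [0.004,0.0045,0.02,0,0,0,0.004,0.0045,0.055,0,0,0,0.004,0.0045,0.09,0,0,0,0.004,0.0045,0.115,0,0,0,0.004,0.0045,0.128,0,0,0]}}

```text
t: 3.72
tool_pos: [474.0, -154.9, 69.6]
orientation: [-3.138, 0.091, 0.007]
ft_force: [-0.4, -0.2, 0.3]
finger_gap: 50.9
gripper_force: 0.0
```

Emit:
{"api": "send_rows", "payload": {"commands": [0,0,0,0,0,0,0,-0.004,0,0,0,0,0,-0.008,0,0,0,0,0,-0.012,0,0,0,0,0,-0.015,0,0,0,0]}}

```text
t: 4.13
tool_pos: [478.7, -142.4, 74.2]
orientation: [3.139, -0.093, 0.005]
ft_force: [-0.1, -0.6, 0.5]
finger_gap: 51.0
gripper_force: 0.0
```

Run:
```python
from h import *
w=grab('wrist');np.savez('w4.npz',**w);s=env.observe();print(s['t'],s['tool_pos'],s['ft_force'])
f=grab('top');np.savez('t4.npz',**f)
o=np.zeros((600,800,3),np.uint8)
o[:400,:500]=w['pixels'][:,70:570,::-1]
o[:300,500:800]=cv2.resize(f['pixels'][180:255,210:285,::-1],(300,300),interpolation=cv2.INTER_CUBIC)
cv2.imwrite('pics/c4.png',o)
```

```text
4.1833 [ 478.38673306 -141.94919723   73.85959918] [-0.05211882  0.44046493  0.76336705]
```

View pics/c4.png

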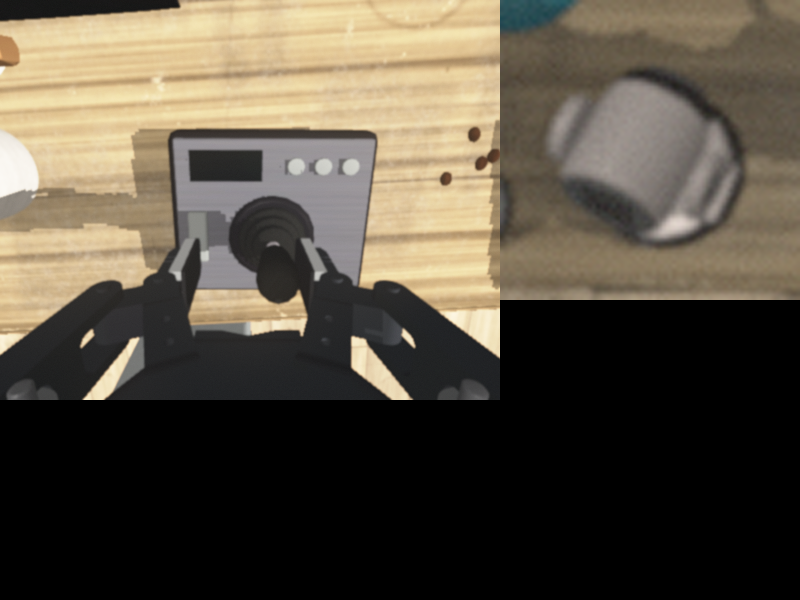

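The stick is still upright with the right finger just touching the knob at (300,270). The camera has not turned, so I'll go on pushing left.

Emit:
{"api": "send_rows", "payload": {"commands": [0,-0.004,0,0,0,0,0,-0.007,0,0,0,0,0,-0.01,0,0,0,0,0,-0.012,0,0,0,0,0,-0.014,0,0,0,0]}}

```text
t: 4.65
tool_pos: [479.0, -129.6, 73.1]
orientation: [3.138, -0.094, 0.003]
ft_force: [-1.1, -5.2, 3.4]
finger_gap: 51.4
gripper_force: 2.9
```

```bash
cat >> h.py <<'E'
def status(tag):
    f=grab('top');np.savez(tag+'t.npz',**f);s=env.observe()
    h=cv2.cvtColor(f['pixels'],cv2.COLOR_RGB2HSV)[190:245,215:278]
    m=cv2.inRange(h,(0,0,110),(179,60,255))
    m=cv2.morphologyEx(m,cv2.MORPH_OPEN,np.ones((3,3),np.uint8))
    c=max(cv2.findContours(m,0,2)[0],key=cv2.contourArea);M=cv2.moments(c)
    print(s['t'],np.round(s['tool_pos'],1),np.round(s['ft_force'],1),'white c',M['m10']/M['m00']+215,M['m01']/M['m00']+190,cv2.contourArea(c),cv2.minAreaRect(c))
E
python3 - <<'E'
import h,numpy as np
h.status('a')
E
```

```text
4.7 [ 478.9 -129.2   73. ] [-1.  -5.   4.1] white c 247.36846081208688 217.73692162417376 882.5 ((33.433998107910156, 29.76199722290039), (41.172847747802734, 32.12873458862305), 34.69515609741211)
```

Emit:
{"api": "send_rows", "payload": {"commands": [0,0,0,0,0,0,0,0,0,0,0,0,0,0,0,0,0,0,0,0,0,0,0,0,0,0,0,0,0,0]}}

```text
t: 5.12
tool_pos: [478.8, -129.3, 73.0]
orientation: [3.139, -0.095, 0.002]
ft_force: [0.6, -4.7, 6.0]
finger_gap: 51.0
gripper_force: 3.0
```

Emit:
{"api": "send_rows", "payload": {"commands": [0,0,0,0,0,0,0,0,0,0,0,0,0,0,0,0,0,0,0,0,0,0,0,0,0,0,0,0,0,0]}}

```text
t: 5.53
tool_pos: [478.8, -129.4, 72.9]
orientation: [3.139, -0.095, 0.002]
ft_force: [0.7, -5.2, 4.7]
finger_gap: 51.0
gripper_force: 3.0
```

```bash
python3 -c "
import h
h.status('b')"
```

```text
5.5833 [ 478.8 -129.3   73. ] [-1.  -4.5  5.6] white c 242.53125 214.43515625 640.0 ((27.14434051513672, 24.180187225341797), (29.407001495361328, 26.931079864501953), 2.4895529747009277)
```

Emit:
{"api": "send_rows", "payload": {"commands": [0,0,0,0,0,0,0,0,0,0,0,0,0,0,0,0,0,0,0,0,0,0,0,0,0,0,0,0,0,0]}}

```text
t: 6.0
tool_pos: [478.8, -129.3, 73.0]
orientation: [3.139, -0.095, 0.002]
ft_force: [-0.3, -4.3, 5.1]
finger_gap: 51.2
gripper_force: 3.0
```

Emit:
{"api": "send_rows", "payload": {"commands": [0,0.004,0,0,0,0,0,0.01,0,0,0,0,0,0.016,0,0,0,0,0,0.02,0,0,0,0,0,0.022,0,0,0,0]}}

```text
t: 6.42
tool_pos: [475.6, -150.2, 71.2]
orientation: [-3.138, 0.096, 0.004]
ft_force: [1.1, 0.2, 0.4]
finger_gap: 51.0
gripper_force: 0.0
```

Run:
```python
from h import *
status('c')
w=grab('wrist');s=grab('side');np.savez('cs.npz',**s)
o=np.zeros((600,800,3),np.uint8)
def put(img,x,y,W,H): o[y:y+H,x:x+W]=cv2.resize(img[:,:,::-1],(W,H),interpolation=cv2.INTER_CUBIC)
for i,t in enumerate('bc'):
    put(np.load(t+'t.npz')['pixels'][185:250,210:285],375*i,0,375,325)
put(s['pixels'][125:200,262:312],0,330,180,270)
put(w['pixels'][200:330,250:430],200,330,360,260)
cv2.imwrite('pics/c5.png',o)
```

```text
6.4667 [ 475.8 -150.4   71.3] [ 0.1  0.4 -0.9] white c 246.58740187631628 216.65058395558108 870.5 ((32.5, 30.0), (38.0, 37.0), 90.0)
```

View pics/c5.png

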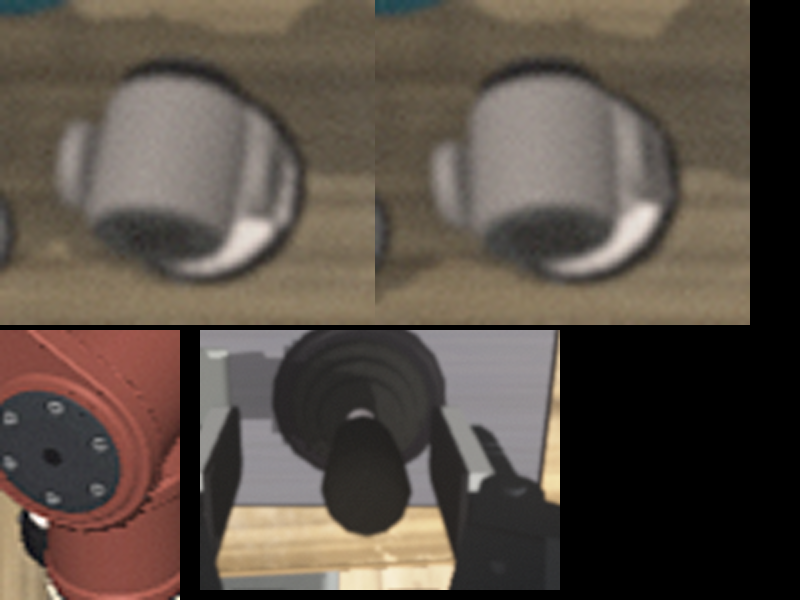

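In the two top crops the left fork arm has dropped from row 217.6 to 222, so the camera now points about 0.17 rad to the left. The stick is centred again between the fingers, and about 0.5 rad of pan remains.

Emit:
{"api": "send_rows", "payload": {"commands": [0,-0.004,0,0,0,0,0,-0.008,0,0,0,0]}}

```text
t: 6.73
tool_pos: [477.1, -142.1, 72.1]
orientation: [-3.14, 0.095, 0.001]
ft_force: [-0.6, -0.6, 0.6]
finger_gap: 51.2
gripper_force: 0.4
```

Emit:
{"api": "send_rows", "payload": {"commands": [0,-0.004,0,0,0,0,0,-0.007,0,0,0,0,0,-0.01,0,0,0,0,0,-0.012,0,0,0,0,0,-0.014,0,0,0,0]}}

```text
t: 7.15
tool_pos: [478.5, -129.2, 72.7]
orientation: [3.138, -0.093, 0.001]
ft_force: [-0.6, -5.3, 0.6]
finger_gap: 51.5
gripper_force: 2.7
```

Emit:
{"api": "send_rows", "payload": {"commands": [0,0,0,0,0,0,0,0,0,0,0,0,0,0,0,0,0,0,0,0,0,0,0,0,0,0,0,0,0,0]}}

```text
t: 7.57
tool_pos: [478.5, -129.5, 72.7]
orientation: [3.138, -0.094, 0.001]
ft_force: [-0.7, -5.6, 0.6]
finger_gap: 50.9
gripper_force: 2.6
```

Emit:
{"api": "send_rows", "payload": {"commands": [0,0,0,0,0,0,0,0,0,0,0,0,0,0,0,0,0,0,0,0,0,0,0,0,0,0,0,0,0,0]}}

```text
t: 7.98
tool_pos: [478.5, -129.5, 72.6]
orientation: [3.139, -0.094, 0.001]
ft_force: [-0.2, -6.0, 1.3]
finger_gap: 51.1
gripper_force: 2.6
```

Emit:
{"api": "send_rows", "payload": {"commands": [0,0,0,0,0,0,0,0,0,0,0,0,0,0,0,0,0,0]}}

```text
t: 8.23
tool_pos: [478.5, -129.5, 72.7]
orientation: [3.139, -0.094, 0.001]
ft_force: [0.0, -5.2, 0.7]
finger_gap: 51.4
gripper_force: 2.6
```

Emit:
{"api": "send_rows", "payload": {"commands": [0,0.004,0,0,0,0,0,0.01,0,0,0,0,0,0.016,0,0,0,0,0,0.022,0,0,0,0,0,0.028,0,0,0,0]}}

```text
t: 8.65
tool_pos: [475.9, -156.5, 71.8]
orientation: [-3.139, 0.095, 0.002]
ft_force: [0.5, 0.3, -0.3]
finger_gap: 51.1
gripper_force: 0.0
```

Emit:
{"api": "send_rows", "payload": {"commands": [0,0,0,0,0,0,0,0,-0.02,0,0,0,0,0,-0.055,0,0,0,0,0,-0.095,0,0,0,0,0,-0.13,0,0,0]}}

```text
t: 9.07
tool_pos: [476.0, -156.1, 203.6]
orientation: [-3.139, 0.095, 0.001]
ft_force: [0.4, -0.3, -0.4]
finger_gap: 51.1
gripper_force: 0.0
```

Emit:
{"api": "send_rows", "payload": {"commands": [-0.0068,-0.0375,-0.0131,0,0,0,-0.0136,-0.075,-0.0262,0,0,0,-0.0204,-0.1125,-0.0393,0,0,0,-0.0272,-0.15,-0.0524,0,0,0,-0.034,-0.1875,-0.0655,0,0,0]}}

```text
t: 9.48
tool_pos: [452.9, 34.4, 268.4]
orientation: [-3.139, 0.096, 0.0]
ft_force: [0.4, 0.6, -0.3]
finger_gap: 51.0
gripper_force: 0.0
```

Emit:
{"api": "send_rows", "payload": {"commands": [-0.0068,-0.0375,-0.0131,0,0,0,-0.0136,-0.075,-0.0262,0,0,0,-0.0204,-0.1125,-0.0393,0,0,0,-0.0272,-0.15,-0.0524,0,0,0,-0.034,-0.1875,-0.0655,0,0,0]}}

```text
t: 9.9
tool_pos: [430.1, 223.8, 333.9]
orientation: [-3.14, 0.094, 0.001]
ft_force: [1.4, -0.1, 0.3]
finger_gap: 51.3
gripper_force: 0.0
```

Emit:
{"api": "send_rows", "payload": {"commands": [0,0,0,0,0,0,0,0,0,0,0,0,0,0,0,0,0,0]}}

```text
t: 10.15
tool_pos: [430.7, 221.7, 332.7]
orientation: [3.139, -0.093, -0.002]
ft_force: [-0.9, -1.3, 0.8]
finger_gap: 51.6
gripper_force: 0.0
```

Run:
```python
from h import *
w=grab('wrist','w6.png');np.savez('w6.npz',**w);s=env.observe();print(s['t'],s['tool_pos'])
c=proj(w,[459,224,110]);print(c);x,y=int(c[0])-55,int(c[1])-50;print('origin',x,y)
o=np.zeros((600,800,3),np.uint8)
o[:500,:550]=cv2.resize(w['pixels'][y:y+100,x:x+110,::-1],(550,500),interpolation=cv2.INTER_CUBIC)
t=grab('top')
o[:280,555:800]=cv2.resize(t['pixels'][185:250,218:275,::-1],(245,280),interpolation=cv2.INTER_CUBIC)
cv2.imwrite('pics/c6.png',o)
```

```text
10.2 [430.73499177 221.0630795  332.32496774]
[314.88192066 153.67230328]
origin 259 103
```

View pics/c6.png

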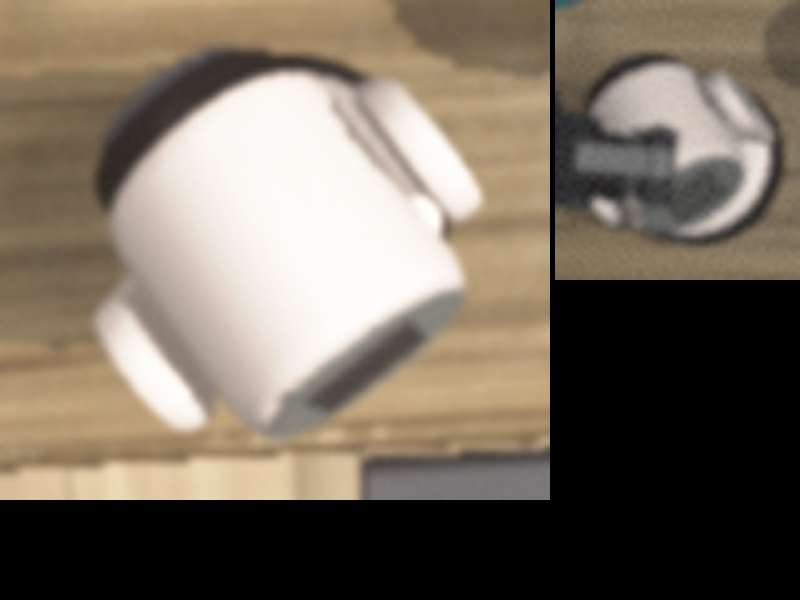

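The lens now points ahead-left. The left arm is centred at (152,365) and the right at (425,150), i.e. wrist pixels (289.4,176) and (344,133).

Run:
```python
from h import *
w=dict(np.load('w6.npz'))
for z in(105,115): print(arms(w,(289.4,176),(344,133),z))
q=lambda a,b:(259+a/5,103+b/5)
print('slat long edges',arms(w,q(318,408),q(430,333),95)[1],arms(w,q(308,400),q(412,322),95)[1])
print('back lower rim',arms(w,q(275,395),q(460,290),115)[1])
# arm long edges (fore-aft) directions: outer/inner
for a,b in((q(102,330),q(180,425)),(q(400,80),q(480,190)),(q(365,95),q(450,215))):
    d=(onplane(w,*a,110)-onplane(w,*b,110));print('arm edge',np.arctan2(d[1],d[0]))
h=cv2.cvtColor(w['pixels'],cv2.COLOR_RGB2HSV)
m=cv2.inRange(h,(3,120,80),(18,255,255));mm=np.zeros_like(m);mm[0:105,185:280]=m[0:105,185:280]
e=cv2.fitEllipse(cv2.convexHull(max(cv2.findContours(mm,0,2)[0],key=cv2.contourArea)));C=onplane(w,*e[0],50);print('cup',C)
for p in((459,224),(463,221),(463,226)): print(p,np.arctan2(C[1]-p[1],C[0]-p[0]))
```

```text
(array([456.69812127, 222.58765998]), np.float64(0.6049711261528962), np.float64(88.3827119364319))
(array([457.92930807, 222.48506486]), np.float64(0.6049711261528969), np.float64(85.93562966975034))
slat long edges 0.5437734406875837 0.5964035798866643
back lower rim 0.46552038038843546
arm edge 0.6009908908394714
arm edge 0.6023006428951219
arm edge 0.5841460612755468
cup [602.01448258 334.09715261  50.        ]
(459, 224) 0.6560733619916079
(463, 221) 0.6829570126959184
(463, 226) 0.6609301081282131
```

```bash
cat >> h.py <<'E'
def armfind(w):
    x,y=proj(w,[458,223,105]).astype(int);x-=55;y-=50
    p=cv2.resize(w['pixels'][y:y+100,x:x+110],None,fx=4,fy=4,interpolation=cv2.INTER_CUBIC)
    m=cv2.inRange(cv2.cvtColor(p,cv2.COLOR_RGB2HSV),(0,0,150),(179,45,255))
    n,l,st,ce=cv2.connectedComponentsWithStats(m);m=np.uint8(l==l[200,220])*255
    n0=cv2.morphologyEx(m,cv2.MORPH_OPEN,cv2.getStructuringElement(cv2.MORPH_ELLIPSE,(121,121)))
    r=cv2.morphologyEx(m&~n0,cv2.MORPH_OPEN,np.ones((13,13),np.uint8))
    n,l,st,ce=cv2.connectedComponentsWithStats(r)
    return [((ce[i]/4+[x,y]).round(1),st[i][4]) for i in range(1,n) if st[i][4]>300], (m>0).sum()
E
python3 - <<'E'
from h import *
for n in('w1','w6'): print(n,*armfind(dict(np.load(n+'.npz'))),sep='\n')
E
```

```text
w1
[(array([278.2, 144.2]), np.int32(2782)), (array([285.5, 167.5]), np.int32(359))]
61056
w6
[(array([352.2, 142.1]), np.int32(460)), (array([348.8, 159. ]), np.int32(423)), (array([288.8, 175.9]), np.int32(4228)), (array([311. , 184.9]), np.int32(653))]
58474
```

Emit:
{"api": "send_rows", "payload": {"commands": [0.0068,0.0375,0.0131,0,0,0,0.0136,0.075,0.0262,0,0,0,0.0204,0.1125,0.0393,0,0,0,0.0272,0.15,0.0524,0,0,0,0.034,0.1875,0.0655,0,0,0]}}

```text
t: 10.67
tool_pos: [453.0, 29.6, 266.6]
orientation: [-3.14, 0.098, 0.001]
ft_force: [1.1, 0.5, 0.4]
finger_gap: 51.3
gripper_force: 0.0
```

Emit:
{"api": "send_rows", "payload": {"commands": [0.0068,0.0375,0.0131,0,0,0,0.0136,0.075,0.0262,0,0,0,0.0204,0.1125,0.0393,0,0,0,0.0272,0.15,0.0524,0,0,0,0.034,0.1875,0.0655,0,0,0]}}

```text
t: 11.08
tool_pos: [475.0, -159.8, 201.1]
orientation: [-3.14, 0.1, 0.001]
ft_force: [-0.2, 1.5, 0.0]
finger_gap: 51.2
gripper_force: 0.0
```

Emit:
{"api": "send_rows", "payload": {"commands": [0,0,0,0,0,0,0,0,0,0,0,0,0,0,0,0,0,0]}}

```text
t: 11.33
tool_pos: [475.4, -157.2, 201.7]
orientation: [-3.139, 0.099, 0.002]
ft_force: [-0.6, -0.8, -0.6]
finger_gap: 51.2
gripper_force: 0.0
```

Emit:
{"api": "send_rows", "payload": {"commands": [0,0,0.02,0,0,0,0,0,0.055,0,0,0,0,0,0.09,0,0,0,0,0,0.115,0,0,0,0,0,0.13,0,0,0]}}

```text
t: 11.75
tool_pos: [474.2, -154.2, 69.6]
orientation: [-3.138, 0.092, 0.006]
ft_force: [-0.4, -0.4, 0.1]
finger_gap: 51.7
gripper_force: 0.0
```

Emit:
{"api": "send_rows", "payload": {"commands": [0,0,0,0,0,0,0,-0.004,0,0,0,0,0,-0.008,0,0,0,0,0,-0.012,0,0,0,0,0,-0.014,0,0,0,0]}}

```text
t: 12.17
tool_pos: [478.7, -142.3, 74.2]
orientation: [3.139, -0.093, 0.005]
ft_force: [-0.6, -0.3, 0.5]
finger_gap: 50.8
gripper_force: 0.1
```

Emit:
{"api": "send_rows", "payload": {"commands": [0,-0.004,0,0,0,0,0,-0.008,0,0,0,0,0,-0.008,0,0,0,0,0,-0.008,0,0,0,0,0,-0.004,0,0,0,0]}}

```text
t: 12.58
tool_pos: [477.9, -138.5, 72.7]
orientation: [3.14, -0.094, 0.001]
ft_force: [-0.3, -1.5, 0.9]
finger_gap: 51.6
gripper_force: 0.7
```

Emit:
{"api": "send_rows", "payload": {"commands": [0,0.006,0,0,0,0,0,0.012,0,0,0,0,0,0.018,0,0,0,0,0,0.018,0,0,0,0]}}

```text
t: 12.92
tool_pos: [476.1, -157.6, 71.9]
orientation: [-3.14, 0.097, 0.001]
ft_force: [-0.5, 0.7, -1.0]
finger_gap: 51.2
gripper_force: 0.0
```

Emit:
{"api": "send_rows", "payload": {"commands": [0,0,0,0,0,0,0,0,-0.02,0,0,0,0,0,-0.055,0,0,0,0,0,-0.095,0,0,0,0,0,-0.13,0,0,0]}}

```text
t: 13.33
tool_pos: [476.0, -156.1, 203.6]
orientation: [-3.139, 0.095, 0.001]
ft_force: [1.5, -0.1, 1.4]
finger_gap: 51.0
gripper_force: 0.0
```

Emit:
{"api": "send_rows", "payload": {"commands": [-0.0068,-0.0375,-0.0131,0,0,0,-0.0136,-0.075,-0.0262,0,0,0,-0.0204,-0.1125,-0.0393,0,0,0,-0.0272,-0.15,-0.0524,0,0,0,-0.034,-0.1875,-0.0655,0,0,0]}}

```text
t: 13.75
tool_pos: [452.9, 34.4, 268.4]
orientation: [-3.14, 0.096, -0.0]
ft_force: [1.2, 1.5, -0.2]
finger_gap: 51.3
gripper_force: 0.0
```

Emit:
{"api": "send_rows", "payload": {"commands": [-0.0068,-0.0375,-0.0131,0,0,0,-0.0136,-0.075,-0.0262,0,0,0,-0.0204,-0.1125,-0.0393,0,0,0,-0.0272,-0.15,-0.0524,0,0,0,-0.034,-0.1875,-0.0655,0,0,0]}}

```text
t: 14.17
tool_pos: [430.1, 223.8, 333.8]
orientation: [-3.14, 0.094, 0.0]
ft_force: [0.6, 0.0, 0.2]
finger_gap: 51.6
gripper_force: 0.0
```

Emit:
{"api": "send_rows", "payload": {"commands": [0,0,0,0,0,0,0,0,0,0,0,0,0,0,0,0,0,0]}}

```text
t: 14.42
tool_pos: [430.7, 221.7, 332.7]
orientation: [3.139, -0.093, -0.002]
ft_force: [-0.0, 0.1, -0.2]
finger_gap: 51.1
gripper_force: 0.0
```

Run:
```python
from h import *
w=grab('wrist','w7.png');np.savez('w7.npz',**w)
for n in('w6','w7'):
    q=dict(np.load(n+'.npz'));a=armfind(q)[0];b=max(a,key=lambda t:t[1])[0];P=onplane(q,*b,110)
    h=cv2.cvtColor(q['pixels'],cv2.COLOR_RGB2HSV);m=cv2.inRange(h,(3,120,80),(18,255,255));mm=np.zeros_like(m);mm[0:105,185:280]=m[0:105,185:280]
    e=cv2.fitEllipse(cv2.convexHull(max(cv2.findContours(mm,0,2)[0],key=cv2.contourArea)));C=onplane(q,*e[0],50)
    print(n,a,P[:2],'cup',C[:2],'heading',[np.arctan2(c[0]-P[0],P[1]-c[1]) for c in((457.3,222.5),(C[0]-144.7,C[1]-111.6))])
print(env.observe()['t'],env.observe()['tool_pos'])
```

```text
w6 [(array([352.2, 142.1]), np.int32(460)), (array([348.8, 159. ]), np.int32(423)), (array([288.8, 175.9]), np.int32(4228)), (array([311. , 184.9]), np.int32(653))] [432.7038303  259.13829631] cup [602.01448258 334.09715261] heading [np.float64(0.5912200231213884), np.float64(0.5914564862405716)]
w7 [(array([352.1, 141.2]), np.int32(429)), (array([349. , 158.5]), np.int32(372)), (array([289.3, 176.6]), np.int32(4223)), (array([311.4, 185.1]), np.int32(616))] [431.76775992 258.53136144] cup [601.97431839 334.08718585] heading [np.float64(0.6164821987564086), np.float64(0.6158398691845269)]
14.4667 [430.7262628  221.03638325 332.30389865]
```

Emit:
{"api": "send_rows", "payload": {"commands": [0.0068,0.0375,0.0131,0,0,0,0.0136,0.075,0.0262,0,0,0,0.0204,0.1125,0.0393,0,0,0,0.0272,0.15,0.0524,0,0,0,0.034,0.1875,0.0655,0,0,0]}}

```text
t: 14.88
tool_pos: [452.8, 29.5, 266.4]
orientation: [3.14, -0.099, -0.002]
ft_force: [1.0, -0.3, -0.5]
finger_gap: 51.3
gripper_force: 0.0
```

Emit:
{"api": "send_rows", "payload": {"commands": [0.0068,0.0375,0.0131,0,0,0,0.0136,0.075,0.0262,0,0,0,0.0204,0.1125,0.0393,0,0,0,0.0272,0.15,0.0524,0,0,0,0.034,0.1875,0.0655,0,0,0]}}

```text
t: 15.3
tool_pos: [474.7, -159.9, 200.9]
orientation: [-3.139, 0.1, 0.002]
ft_force: [1.2, -0.2, 0.2]
finger_gap: 51.1
gripper_force: 0.0
```

Emit:
{"api": "send_rows", "payload": {"commands": [0,0,0,0,0,0,0,0,0,0,0,0,0,0,0,0,0,0]}}

```text
t: 15.55
tool_pos: [475.2, -157.3, 201.5]
orientation: [-3.139, 0.1, 0.003]
ft_force: [-0.6, 0.5, 0.1]
finger_gap: 51.6
gripper_force: 0.0
```

Emit:
{"api": "send_rows", "payload": {"commands": [0,0,0.02,0,0,0,0,0,0.055,0,0,0,0,0,0.09,0,0,0,0,0,0.115,0,0,0,0,0,0.13,0,0,0]}}

```text
t: 15.97
tool_pos: [474.1, -154.2, 69.6]
orientation: [-3.138, 0.092, 0.007]
ft_force: [0.1, -0.2, 0.4]
finger_gap: 51.4
gripper_force: 0.0
```

Emit:
{"api": "send_rows", "payload": {"commands": [0,0,0,0,0,0,0,-0.004,0,0,0,0,0,-0.008,0,0,0,0,0,-0.012,0,0,0,0,0,-0.014,0,0,0,0]}}

```text
t: 16.38
tool_pos: [478.7, -142.3, 74.2]
orientation: [3.139, -0.093, 0.005]
ft_force: [1.4, 0.1, -0.4]
finger_gap: 51.2
gripper_force: 0.1
```

Emit:
{"api": "send_rows", "payload": {"commands": [0,-0.004,0,0,0,0,0,-0.008,0,0,0,0,0,-0.008,0,0,0,0,0,-0.008,0,0,0,0,0,-0.008,0,0,0,0]}}

```text
t: 16.8
tool_pos: [478.5, -135.3, 73.0]
orientation: [3.139, -0.094, 0.002]
ft_force: [0.2, -2.5, 2.3]
finger_gap: 51.4
gripper_force: 1.5
```

Emit:
{"api": "send_rows", "payload": {"commands": [0,0.006,0,0,0,0,0,0.014,0,0,0,0,0,0.02,0,0,0,0,0,0.022,0,0,0,0]}}

```text
t: 17.13
tool_pos: [475.9, -157.3, 71.8]
orientation: [-3.139, 0.097, 0.002]
ft_force: [-0.1, -1.1, -0.2]
finger_gap: 50.9
gripper_force: 0.0
```

Emit:
{"api": "send_rows", "payload": {"commands": [0,0,0,0,0,0,0,0,-0.02,0,0,0,0,0,-0.055,0,0,0,0,0,-0.095,0,0,0,0,0,-0.13,0,0,0]}}

```text
t: 17.55
tool_pos: [475.9, -156.2, 203.5]
orientation: [-3.139, 0.095, 0.002]
ft_force: [0.8, -0.5, -0.4]
finger_gap: 51.4
gripper_force: 0.0
```

Emit:
{"api": "send_rows", "payload": {"commands": [-0.0068,-0.0375,-0.0131,0,0,0,-0.0136,-0.075,-0.0262,0,0,0,-0.0204,-0.1125,-0.0393,0,0,0,-0.0272,-0.15,-0.0524,0,0,0,-0.034,-0.1875,-0.0655,0,0,0]}}

```text
t: 17.97
tool_pos: [452.9, 34.3, 268.3]
orientation: [-3.139, 0.096, 0.0]
ft_force: [1.0, 0.8, -0.3]
finger_gap: 51.1
gripper_force: 0.0
```

Emit:
{"api": "send_rows", "payload": {"commands": [-0.0068,-0.0375,-0.0131,0,0,0,-0.0136,-0.075,-0.0262,0,0,0,-0.0204,-0.1125,-0.0393,0,0,0,-0.0272,-0.15,-0.0524,0,0,0,-0.034,-0.1875,-0.0655,0,0,0]}}

```text
t: 18.38
tool_pos: [430.1, 223.7, 333.8]
orientation: [-3.14, 0.095, 0.001]
ft_force: [0.7, -0.4, -0.1]
finger_gap: 51.3
gripper_force: 0.0
```

Emit:
{"api": "send_rows", "payload": {"commands": [0,0,0,0,0,0,0,0,0,0,0,0,0,0,0,0,0,0]}}

```text
t: 18.63
tool_pos: [430.7, 221.7, 332.6]
orientation: [3.139, -0.093, -0.002]
ft_force: [-0.6, -0.9, -1.4]
finger_gap: 51.2
gripper_force: 0.0
```

Run:
```python
from h import *
w=grab('wrist','w8.png');np.savez('w8.npz',**w)
for n in('w6','w7','w8'):
    q=dict(np.load(n+'.npz'));a=armfind(q)[0];b=max(a,key=lambda t:t[1])[0];P=onplane(q,*b,110)
    print(n,b,'heading',np.arctan2(457.3-P[0],P[1]-222.5)+.014)
print(env.observe()['t'],env.observe()['tool_pos'])
```

```text
w6 [288.8 175.9] heading 0.6052200231213885
w7 [289.3 176.6] heading 0.6304821987564087
w8 [290.  177.3] heading 0.6601220987399101
18.6833 [430.72063193 221.02276974 332.25373365]
```

The heading now reads 0.66 against a bearing to the cup of about 0.66. The stick is centred and the arm is clear, so I'm handing in.

```bash
python3 -c "
from bench import env
print(env.finish_job())"
```

```text
the job is handed in; nothing more can be done
None
```

The job is handed in at about 18.7 s: by my measurements the camera heads 0.66 rad left, matching the cup's bearing to within about 0.02 rad, the stick was released to the middle, and the arm is clear of everything.

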